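# Load ballast bars into a spring-loaded dispenser

## Task

Load the two long flat steel ballast bars into the spring-loaded magazine of the dispenser, one at a time: press each bar down on the sprung loading tongue, slide it in under the retaining lips until it is fully home against the rear pad, and let go before fetching the next, so that both end up lying squarely on top of one another under the lips. Work gently: press no harder than it takes, do not jam a bar against the lips or ram it against the pad, and leave everything else on the table alone.

Things in the scene. Friction and masses are not known exactly. Their poses are not given: they have to be found in the camera images.
- feeder: The dispenser, fixed to the table. Origin: centre of the underside of its grey base plate (170 x 100 x 12 mm). Its x axis is the loading direction (bars slide in towards +x), z up. On it stands an aluminium magazine, open in front (-x), centred on y = 0 and square to the base. Nothing stands beside the tongue in front of the mouth, so fingers may straddle a bar there.
- mouth_nominal (a point): Nominal centre of the magazine's mouth, at the lips' underside: 20 mm ahead of the feeder's origin, 79 mm up. The true magazine is clamped anywhere within 8 mm of it in x and 4 mm in height, not measured: feel for it. Channel 31 mm wide, walls 5 mm thick, mouth flared, 47 mm long. Two lips 4 mm thick overhang its sides by 6 mm, with an upturned lead-in at the mouth; tops at most 9 mm higher.
- pad_nominal (a point): Nominal face of the black sprung rear pad, 24 mm behind the mouth (same clamp error), 17 mm below the lips' underside. Pad 24 mm wide, as high as the stack. The pad is damaged by more than 25 N on it, lips, walls and tongue by more than 30 N.
- follower (a joint): Sprung loading tongue: level strip 18 mm wide, from 68 mm in front of the mouth to 22 mm behind it. Value (m): how far it is pushed down; at 0 its top is level with the lips' underside. Spring 8 N at 0, plus 0.25 N per mm, damped (1 N per 10 mm/s); bottoms hard at 34 mm. One bar under the lips holds it at 14 mm, two at 28. To pass the lips, press a bar about 16 mm below where it first touches tongue or stack.
- pad (a joint): Rear pad. Value (m): how far bars have pushed it back; spring 0.6 N plus 0.3 N per mm, hard stop at 6 mm. Bars are fully home when the pad is pushed back by 4 mm or more; lips and tongue then hold them there by friction. The first bar keeps the pad back, so the reading does not tell when the second is home: feel its stop.
- bar_a_c (a point): Centre (half-way up) of a loose plain steel bar, 64 mm (x) x 28 mm (y) x 14 mm (z), 0.2 kg, lying flat. The two bars are alike. Once home about 28 mm of it is inside the mouth and 36 mm sticks out in front: so hold it across its 28 mm width, about 17 mm in front of its centre (on the side away from the magazine), with the fingertips not reaching below its underside.
- bar_b_c (a point): Centre of the second bar, alike in all respects.
- slug: Bystander: a plain round steel slug, 32 mm across, 14 mm high; not part of the job. Origin at its underside or handle.
- tyre: Bystander: a black rubber tyre ring, 52 mm across, 20 mm high. Origin at its underside or handle.
- short_bar: Bystander: a small steel bar 30 x 22 x 10 mm, too short for the magazine; not part of the job. Origin at its underside or handle.
- bottle: Bystander: a clear plastic bottle, 62 mm across, 190 mm high. Origin at its underside or handle.
- jar: Bystander: a small jar, 50 mm across, 60 mm high. Origin at its underside or handle.
- driver: Bystander: a screwdriver lying on the table. Origin at its underside or handle.
- wrench: Bystander: a wrench lying on the table. Origin at its underside or handle.
- car: Bystander: a yellow model car, 130 mm long. Origin at its underside or handle.
Things that resemble listed ones, but are neither listed nor needed, are in the scene too. Leave any blue or red look-alike of the part that bears bar_b_c alone.

How it is judged:
By the outcome, as a careful person would: the job done as asked, in the order asked, and still so for the second after the job is handed in, with the robot touching nothing.
It also fails if it takes over 72 s, if anything falls off the work surface, if the arm or the gripper's body presses on something with over 40 N, if the wrist force passes 120 N, or if a joint passes its speed limit or range.

## Robot

A 6-joint arm with a two-finger parallel gripper is mounted at the origin on the work surface. World frame = base frame: x ahead of the robot, y to its left, z up, the work surface at z = 0. Lengths are in m, angles in rad, forces in N, time in s.
With the tool pointing down it reaches from about 0.375 to 0.975 m from the base axis. Payload 3.8 kg.
Tool frame: the origin (TCP) lies midway between the tips of the shut fingers; the grasp point (between the pads) lies 19 mm behind it; z points along the fingers, y is the line along which they close (so a half turn about z gives the same grasp; the last joint's range is limited). The gripper opens to 85 mm and grips with 20 to 120 N. Pads are 22 mm wide; open, the fingers measure 114 mm over their backs; the gripper's body (76 mm by 85 mm) begins 54 mm behind the grasp point. The pads swing forward as they close: fully open they stand 13 mm farther back than shut.
Start: joints at [1.291, 0.264, 1.604, -0, 1.274, -0.037], TCP at [0.162, 0.655, 0.195] pointing down, gripper open.
Joint ranges: [-2.63, 2.63], [-0.94, 2.18], [0.31, 2.57], [-1.31, 4.45], [0, 2.66], [-2.55, 2.55]. Speed limits (rad/s): [2.57, 2.57, 3.14, 3.14, 3.14, 3.14].

## Interface

Orientations are given as a rotation vector (axis times angle).
In Python, from workcell import bot gives the robot as it stands.
- The arm moves only by the tool step_arm, never from a script. Its argument "motion" is a list of rows, each a list of 5 numbers: the finger opening in cm, from 0 to 8.54, then the shift along the tool's x, y, z in cm, then the turn about the tool's z in degrees. In form: [[claw, dx, dy, dz, twist], ...]. A call has 1 to 20 rows; each row is the pose to reach, as a shift and turn from the pose commanded when the call began, along the tool's axes at that moment; what a row does not reach only later rows make up. A row lasts 1/10 s, in which the tool goes at most 50 mm and 8.59 degrees, less where a joint would pass 70% of its speed; a pose out of reach is approached as far as the arm can. A call with a gripper value outside its range is refused whole. The fingers move at their own pace and stop on an object; "force" is the grip in N (left out, the last holds). Time passes only in rows, so rows that repeat a pose let the fingers close. It gives the time, the measured TCP pose, the force, the opening and the grip force at its end, in the units of the state.
- bot.read_state(): the state, without advancing time (a new reading comes with each control period).
- bot.read_camera(name): name is "scene" or "top" or "wrist"; returns (picture, depth): 384x512x3 uint8, red, green, blue; 384x512 float32, m along the optical axis (not along the pixel's ray), 0 where there is no reading.
- bot.calibration(name): a dict with "mtx" (3x3 intrinsics, pixels), "k1" (the pictures are not rectified: a ray, as slopes to the right and down, at radius r is drawn at 1 + k1 r^2 times it, then the intrinsics apply), "origin" and "orientation" of the camera in the world; the wrist camera has in their place "T_tool_cam" (4x4, takes a point from camera to tool coordinates, whose origin is the TCP and whose axes are the flange's). Camera axes: x right, y up, looking along -z (the intrinsics and any distortion apply to the point x, -y, -z); pixel columns grow to the right and rows downward; lengths in m; the calibration is good to about 2 mm. A picture is of the moment at which its call begins: read the wrist's pose just before it. calibration takes no time and is no camera call.
- bot.finish_job(): hands the job in; it is judged then, once.
The state is a dict: "time": time; "q": joint angles; "joint_vel": joint speeds; "joint_torque": joint torques, N m; "tool_pos": TCP position; "tcp_rot": TCP orientation; "wrist_force": force on the tool from outside, world axes, zero at the start; "torque": the same for the moment, N m; "width": opening from 0.0 (shut) to 1.0 (fully open); "grip_force": force on a finger pad.
Only numpy, scipy, OpenCV 4.12 (cv2) and the standard library are available. Lean on these libraries where they do the work, as an engineer would, in place of code of your own. Each camera call takes 0.05 s, during which the arm holds its last target. There are 200 camera calls.

## Working session

There is one attempt and no reset: what is moved stays moved. The work goes in short steps, Python scripts to look and compute and a tool call to move; the robot and the scene stay as the last step left them, time stands still between calls to the robot, and variables do not carry over. Pictures are saved under pics/ and viewed, at most 11 in all, crops included, and the job is handed in when it is done.

Besides the shell and the picture viewer there is one more tool, called after "Request:" by a JSON object that holds its "name" and its "arguments", one argument or row to a line. step_arm: Moves the arm, as the interface text tells. Its arguments: {"type":"object","properties":{"motion":{"type":"array","items":{"type":"array","items":{"type":"number"}}},"force":{"type":"number"}},"required":["motion"]}

```bash
mkdir -p pics
cat > h.py <<'E'
import numpy as np, cv2
from workcell import bot
from scipy.spatial.transform import Rotation as R
def cam(name):
    s=bot.read_state(); im,d=bot.read_camera(name); c=bot.calibration(name)
    if name=='wrist':
        T=np.eye(4);T[:3,:3]=R.from_rotvec(s['tcp_rot']).as_matrix();T[:3,3]=s['tool_pos'];T=T@np.array(c['T_tool_cam'])
    else:
        T=np.eye(4);o=np.array(c['orientation'],float)
        T[:3,:3]=o if o.shape==(3,3) else R.from_rotvec(o).as_matrix();T[:3,3]=c['origin']
    return im,d,np.array(c['mtx']),c['k1'],T
def rays(uv,K,k1):
    p=np.asarray(uv,float).reshape(-1,2); xd=(p-[K[0,2],K[1,2]])/[K[0,0],K[1,1]]
    x=xd.copy()
    for _ in range(15): x=xd/(1+k1*(x**2).sum(1,keepdims=True))
    return np.c_[x[:,0],-x[:,1],-np.ones(len(x))]
def onplane(uv,K,k1,T,z):
    d=rays(uv,K,k1)@T[:3,:3].T; t=(z-T[2,3])/d[:,2]; return T[:3,3]+d*t[:,None]
def cloud(d,K,k1,T):
    v,u=np.mgrid[:d.shape[0],:d.shape[1]]
    r=rays(np.c_[u.ravel(),v.ravel()],K,k1)*d.reshape(-1,1)
    return (r@T[:3,:3].T+T[:3,3]).reshape(*d.shape,3)
E
python3 - <<'E'
from h import *
print(bot.read_state())
ims=[]
for n in ['scene','top','wrist']:
    im,d,K,k,T=cam(n); np.savez(f'{n}0.npz',im=im,d=d,K=K,k=k,T=T)
    print(n,K.round(1).tolist(),k,T.round(3).tolist(),(d>0).mean()); ims.append(im[:,:,::-1])
cv2.imwrite('pics/top0.png',cv2.resize(ims[1],(800,600)))
cv2.imwrite('pics/scene0.png',cv2.resize(ims[0],(800,600)))
E
```

```text
{'time': 0.0, 'q': array([ 1.29106191e+00,  2.64769918e-01,  1.60540680e+00,  2.97599889e-05,
        1.27370517e+00, -3.69135806e-02]), 'joint_vel': array([ 1.49446949e-03, -1.28961451e-03,  7.50870435e-05,  1.06410600e-03,
       -9.94585319e-04,  5.34458298e-04]), 'joint_torque': array([ 1.50558299e-03, -5.15105009e+01, -3.67319942e+01, -1.26728987e-04,
        1.31844150e-02,  1.58759576e-05]), 'tool_pos': array([0.16206842, 0.65439797, 0.19403312]), 'tcp_rot': array([-0.38045199, -3.11807697,  0.00354347]), 'wrist_force': array([-0.65997815, -0.19492792,  0.1316846 ]), 'torque': array([ 0.03256501, -0.01370926,  0.02490443]), 'grip_force': 0.0, 'width': 0.9993362434922377}
scene [[475.3, 0.0, 264.1], [0.0, 475.3, 190.7], [0.0, 0.0, 1.0]] -0.06335437391030367 [[-0.314, -0.506, 0.803, 1.521], [0.949, -0.172, 0.263, 0.332], [0.005, 0.845, 0.534, 0.735], [0.0, 0.0, 0.0, 1.0]] 0.9961140950520834
top [[361.9, 0.0, 256.2], [0.0, 361.9, 195.1], [0.0, 0.0, 1.0]] -0.01860781606041873 [[0.028, 0.992, -0.126, 0.406], [-0.999, 0.023, -0.036, -0.024], [-0.032, 0.126, 0.991, 1.055], [0.0, 0.0, 0.0, 1.0]] 0.9959004720052084
wrist [[305.1, 0.0, 255.0], [0.0, 305.1, 189.1], [0.0, 0.0, 1.0]] -0.00408935120955549 [[0.241, -0.931, -0.274, 0.092], [0.971, 0.23, 0.07, 0.671], [-0.003, -0.283, 0.959, 0.373], [0.0, 0.0, 0.0, 1.0]] 0.9962565104166666
```

View pics/top0.png

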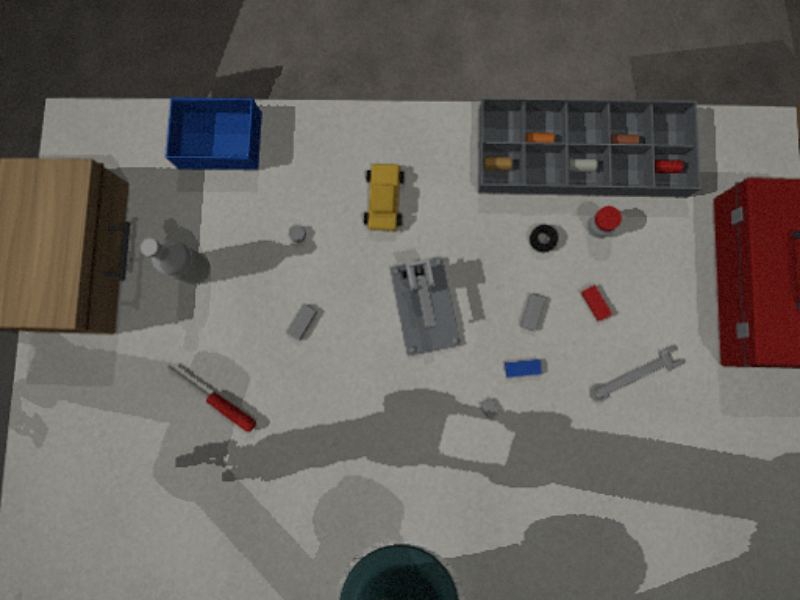

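View pics/scene0.png

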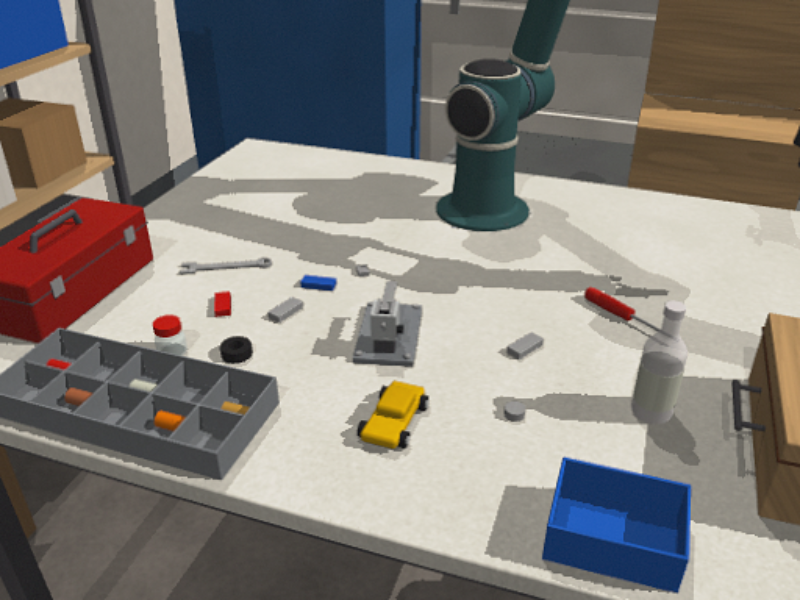

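The top view (800x600) shows the feeder at about (425,308), with its tongue towards the robot. The grey bars lie at (303,321) and (535,311), and the blue and red look-alikes at (523,368) and (596,302).

Run:
```python
from h import *
z=np.load('top0.npz');im,d,K,k,T=[z[x] for x in['im','d','K','k','T']]
P=cloud(d,K,float(k),T)
def rect(m,name):
    cs,_=cv2.findContours(m.astype(np.uint8),0,2)
    c=max(cs,key=cv2.contourArea)
    return c[:,0,:]
hsv=cv2.cvtColor(im,cv2.COLOR_RGB2HSV)
for n,(x,y) in {'A':(303,321),'B':(535,311)}.items():
    u,v=int(x*.64),int(y*.64)
    w=np.zeros(d.shape,bool);w[v-22:v+23,u-22:u+23]=1
    g=cv2.cvtColor(im,cv2.COLOR_RGB2GRAY)
    m=w&(P[...,2]>0.009)
    q=P[m];print(n,m.sum(),q.mean(0).round(4),q[:,2].max().round(4),np.median(P[w&~m][:,2]))
    c=rect(m,n);X=onplane(c,K,float(k),T,0.014)[:,:2].astype(np.float32)
    r=cv2.minAreaRect((X*1000));print(r)
# feeder
w=np.zeros(d.shape,bool);w[160:232,245:300]=1
for lo,hi in((.006,.018),(.06,.1),(.09,.13),(.07,.082)):
    m=w&(P[...,2]>lo)&(P[...,2]<hi);q=P[m]
    if len(q)<4: continue
    print(lo,len(q),q.mean(0).round(4),np.median(q[:,2]).round(4),[ (float(a),float(b)) for a,b in zip(q.min(0).round(3),q.max(0).round(3))],cv2.minAreaRect((q[:,:2]*1000).astype(np.float32)))
cv2.imwrite('pics/f.png',cv2.resize(im[150:240,170:400,::-1],None,fx=3.4,fy=3.4,interpolation=cv2.INTER_CUBIC))
z=np.load('wrist0.npz')
```

```text
A 221 [0.4958 0.1851 0.0696] 1.0549 -0.0007737546669968065
((500.861572265625, 196.79437255859375), (28.41494369506836, 63.50009536743164), 61.50902557373047)
B 222 [ 0.5268 -0.2261  0.041 ] 1.0549 -0.0013039481925958274
((529.6444091796875, -232.07217407226562), (30.638301849365234, 63.65721130371094), 72.69660186767578)
0.006 1513 [ 0.5253 -0.0345  0.011 ] 0.011 [(0.446, 0.629), (-0.098, 0.033), (0.006, 0.018)] ((537.8204956054688, -32.22521209716797), (170.5582275390625, 99.57350158691406), 12.833101272583008)
0.06 437 [ 0.5603 -0.0265  0.0818] 0.0824 [(0.493, 0.612), (-0.049, 0.011), (0.061, 0.09)] ((551.6407470703125, -25.63885498046875), (123.10678100585938, 50.4910888671875), 15.351823806762695)
0.07 182 [ 0.5476 -0.0296  0.0794] 0.0804 [(0.493, 0.612), (-0.049, -0.006), (0.071, 0.082)] ((552.2603759765625, -25.817333221435547), (121.84033203125, 36.406314849853516), 5.9939703941345215)
```

View pics/f.png

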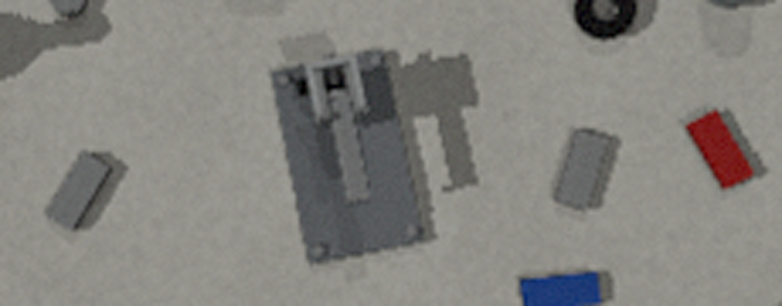

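```bash
cat >> h.py <<'E'
def goto(p,yaw):
    "shift (cm, tool axes) and twist (deg) to world point p with tool x at world yaw"
    s=bot.read_state(); M=R.from_rotvec(s['tcp_rot']).as_matrix()
    cur=np.degrees(np.arctan2(M[1,0],M[0,0])); tw=-((yaw-cur+180)%360-180)
    print('shift cm',(M.T@(np.array(p)-s['tool_pos'])*100).round(2),'twist',round(tw,2),'cur yaw',round(cur,2),'pos',s['tool_pos'].round(4),'tilt',M[:,2].round(4))
E
python3 - <<'E'
from h import *
a=np.radians(151.5)
g=np.array([.501,.197])+.017*np.array([np.cos(a),np.sin(a)]);print(g)
goto([*g,.12],151.5)
z=np.load('wrist0.npz');print(bot.calibration('wrist')['T_tool_cam'])
E
```

```text
[0.48606011 0.2051117 ]
shift cm [-42.25 -35.83   7.49] twist 14.59 cur yaw 166.09 pos [0.1621 0.6546 0.1943] tilt [-5.0e-04 -1.7e-03 -1.0e+00]
[[-1.32295721e-04  9.59100384e-01  2.83066134e-01  7.16116026e-02]
 [ 9.99999861e-01 -1.74791141e-05  5.26590468e-04 -1.43787232e-03]
 [ 5.10000865e-04  2.83066165e-01 -9.59100248e-01 -1.78445662e-01]
 [ 0.00000000e+00  0.00000000e+00  0.00000000e+00  1.00000000e+00]]
```

Request:
{"name": "step_arm", "arguments": {
  "motion": [
    [6,-4,-3.4,0.7,1.4],
    [6,-8,-6.8,1.4,2.8],
    [6,-12,-10.2,2.1,4.2],
    [6,-16,-13.6,2.8,5.6],
    [6,-20,-17,3.5,7],
    [6,-24,-20.4,4.2,8.4],
    [6,-28,-23.8,4.9,10],
    [6,-32,-27.2,5.6,12],
    [6,-36,-30.6,6.3,13.5],
    [6,-39,-33.1,7,14.6],
    [6,-41.5,-35.2,7.3,14.6],
    [6,-42.25,-35.85,7.5,14.6],
    [6,-42.25,-35.85,7.5,14.6],
    [6,-42.25,-35.85,7.5,14.6]
  ],
  "force": 40
}}

```text
time: 1.55
tool_pos: [0.4856, 0.2062, 0.1202]
tcp_rot: [-0.774, -3.044, -0.0]
wrist_force: [0.5, -0.5, -0.4]
width: 0.703
grip_force: 0.0
```

```bash
cat > bar.py <<'E'
from h import *
import sys
def measure(near,name):
    im,d,K,k,T=cam('wrist'); cv2.imwrite(name,im[:,:,::-1]); P=cloud(d,K,k,T)
    m=(P[...,2]>.008)&(P[...,2]<.03)&(np.hypot(P[...,0]-near[0],P[...,1]-near[1])<.045)
    cs,_=cv2.findContours(m.astype(np.uint8),0,2); c=max(cs,key=cv2.contourArea)
    print('top z',np.median(P[m][:,2]).round(4),'table',np.median(P[(P[...,2]<.008)&(np.hypot(P[...,0]-near[0],P[...,1]-near[1])<.08)][:,2]).round(4))
    q=P[m&(P[...,2]>.0115)]
    print('depth rect',cv2.minAreaRect((q[:,:2]*1000).astype(np.float32)), 'px', cv2.minAreaRect(c))
    # intensity refinement: contour on plane
    print('plane rect',cv2.minAreaRect((onplane(c[:,0,:],K,k,T,.014)[:,:2]*1000).astype(np.float32)))
measure((float(sys.argv[1]),float(sys.argv[2])),sys.argv[3])
s=bot.read_state();print(s['time'],s['tool_pos'],s['wrist_force'],s['width'])
E
python3 bar.py .501 .197 pics/wA.png
```

```text
top z 0.014 table 0.0001
depth rect ((502.01605224609375, 195.01324462890625), (28.064409255981445, 64.06184387207031), 61.20165252685547) px ((254.5, 194.5), (63.0, 29.0), 90.0)
plane rect ((501.49896240234375, 195.40057373046875), (27.847148895263672, 64.61907958984375), 61.46205139160156)
1.6 [0.48546752 0.20669344 0.12040186] [0.43525053 0.47131482 0.10566451] 0.7045376522236749
```

View pics/wA.png

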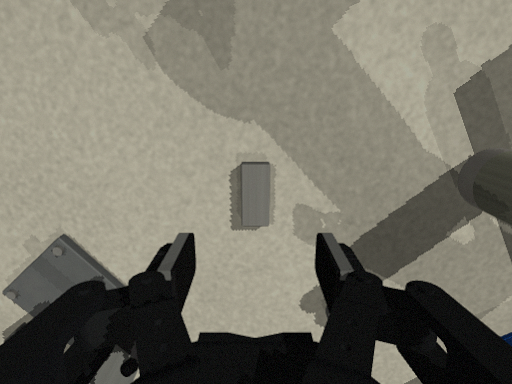

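The wrist view shows bar A centred at about (255,195), square between the open fingers.

Run:
```python
from h import *
goto([.4869,.2034,.001],151.3)
```

```text
shift cm [-0.29 -0.22 11.94] twist 0.24 cur yaw 151.54 pos [0.4855 0.2067 0.1204] tilt [-5.e-04  5.e-04 -1.e+00]
```

Request:
{"name": "step_arm", "arguments": {
  "motion": [
    [6,-0.25,-0.2,2.5,0.2],
    [6,-0.25,-0.2,5.5,0.2],
    [6,-0.25,-0.2,8.5,0.2],
    [6,-0.25,-0.2,10.5,0.2],
    [6,-0.25,-0.2,11.5,0.2],
    [6,-0.25,-0.2,11.9,0.2],
    [6,-0.25,-0.2,11.9,0.2],
    [2,-0.25,-0.2,11.9,0.2],
    [2,-0.25,-0.2,11.9,0.2],
    [2,-0.25,-0.2,11.9,0.2],
    [2,-0.25,-0.2,11.9,0.2],
    [2,-0.25,-0.2,11.9,0.2],
    [2,-0.25,-0.2,11.9,0.2],
    [2,-0.25,-0.2,11.9,0.2]
  ],
  "force": 70
}}

```text
time: 3.0
tool_pos: [0.4874, 0.2026, 0.0014]
tcp_rot: [-0.779, -3.043, 0.0]
wrist_force: [0.1, 0.1, -0.5]
width: 0.234
grip_force: 0.0
```

Run:
```python
from h import *
s=bot.read_state();print(s['wrist_force'],s['torque'])
goto([.4869,.2034,.001],151.3)
```

```text
[ 0.12522755  0.1141984  -0.49850794] [-0.0096275   0.02157193  0.01393179]
shift cm [0.09 0.04 0.04] twist -0.02 cur yaw 151.28 pos [0.4874 0.2026 0.0014] tilt [-0. -0. -1.]
```

```bash
python3 bar.py .502 .195 pics/wA2.png
```

```text
top z 0.014 table 0.0001
depth rect ((501.8128356933594, 195.1995086669922), (27.858623504638672, 64.44071960449219), 60.23994827270508) px ((258.5, 246.0), (98.0, 47.0), 90.0)
plane rect ((500.71234130859375, 195.7484130859375), (27.511634826660156, 65.51007843017578), 60.20880889892578)
3.05 [0.48738452 0.20261054 0.00132637] [ 0.39400137 -0.0954783  -0.32622075] 0.2319518384655632
```

View pics/wA2.png

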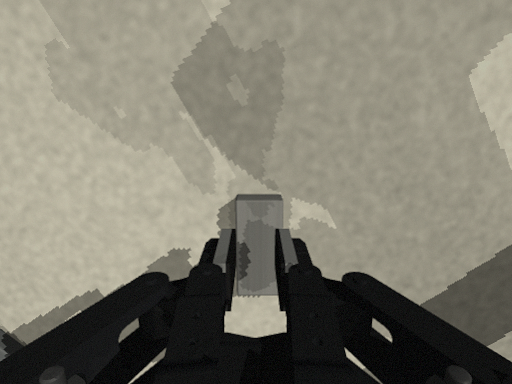

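The picture shows the fingertips on either side of the bar at about (234..283, 235..300). The gap looks bar-wide, but no grip force is reported. I'll close further as a test.

Request:
{"name": "step_arm", "arguments": {
  "motion": [
    [0,0,0,0,0],
    [0,0,0,0,0],
    [0,0,0,0,0],
    [0,0,0,0,0]
  ],
  "force": 70
}}

```text
time: 3.45
tool_pos: [0.4874, 0.2027, 0.0014]
tcp_rot: [-0.779, -3.043, 0.0]
wrist_force: [0.3, 0.4, 0.0]
width: -0.001
grip_force: 0.0
```

Run:
```python
from h import *
im,d,K,k,T=cam('wrist');P=cloud(d,K,k,T)
s=bot.read_state();M=R.from_rotvec(s['tcp_rot']).as_matrix()
Q=(P-s['tool_pos'])@M*1000
for r in range(196,330,8): print(r,[tuple(Q[r,c].round(0).astype(int).tolist()) for c in(235,246,258,270,282)])
cv2.imwrite('pics/wA3.png',im[150:,150:370,::-1])
print(s['q'],s['width'])
```

```text
196 [(14, -14, 1), (15, -7, -4), (16, 0, -4), (16, 8, -5), (14, 15, 0)]
204 [(13, -13, -12), (13, -7, -13), (13, 0, -11), (14, 7, -13), (13, 14, -13)]
212 [(8, -13, -12), (8, -7, -12), (8, 0, -13), (8, 7, -12), (8, 14, -12)]
220 [(3, -13, -12), (3, -7, -12), (4, 0, -13), (4, 7, -14), (-2, 16, 0)]
228 [(-2, -13, -11), (-2, -7, -12), (-2, 0, -13), (-1, 7, -13), (-8, 16, 1)]
236 [(-7, -13, -12), (10, -6, -48), (10, 0, -48), (-6, 8, -13), (-14, 16, 3)]
244 [(6, -11, -49), (10, -5, -57), (10, 0, -56), (6, 6, -49), (5, 11, -47)]
252 [(6, -10, -56), (10, -5, -63), (10, 0, -64), (10, 5, -63), (6, 11, -56)]
260 [(6, -10, -64), (10, -5, -71), (10, 0, -70), (10, 5, -71), (6, 10, -63)]
268 [(12, -9, -80), (12, -5, -79), (8, 0, -73), (12, 4, -80), (13, 8, -81)]
276 [(11, -8, -83), (12, -4, -84), (5, 0, -74), (11, 4, -84), (11, 8, -84)]
284 [(11, -8, -88), (12, -4, -90), (1, 0, -73), (11, 4, -89), (11, 8, -89)]
292 [(11, -8, -93), (9, -4, -90), (-3, 0, -73), (11, 4, -93), (11, 8, -92)]
300 [(16, -7, -104), (2, -5, -84), (-6, 0, -74), (17, 3, -105), (16, 6, -104)]
308 [(16, -7, -108), (-1, -5, -85), (-10, 0, -73), (15, 3, -106), (16, 6, -107)]
316 [(16, -7, -110), (-5, -5, -84), (-74, 1, 1), (13, 3, -106), (17, 6, -111)]
324 [(17, -6, -114), (-8, -5, -85), (-82, 1, 2), (11, 3, -107), (17, 5, -115)]
[ 3.46911932e-01  1.92950581e-01  2.08603195e+00  1.76517077e-05
  8.62715744e-01 -7.22772246e-01] 0.0019650542795424924
```

View pics/wA3.png

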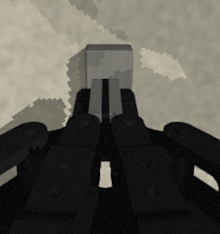

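Run:
```python
from h import *
im,d,K,k,T=cam('wrist');P=cloud(d,K,k,T)
s=bot.read_state();M=R.from_rotvec(s['tcp_rot']).as_matrix()
Q=(P-s['tool_pos'])@M*1000
for r in range(226,240,1): print(r,[tuple(Q[r,c].round(1).tolist()) for c in(246,252,264,268)], im[r,252])
# scene view check of finger tip height
im,d,K,k,T=cam('scene');P=cloud(d,K,k,T)
q=P.reshape(-1,3);m=(np.hypot(q[:,0]-.4874,q[:,1]-.2026)<.05)&(q[:,2]>-.02)&(q[:,2]<.2)
print(np.histogram(q[m][:,2],np.arange(-.02,.16,.01)))
m=(np.hypot(P[...,0]-.4874,P[...,1]-.2026)<.03)&(P[...,2]>.02)&(P[...,2]<.1)
print(m.sum(),P[m].min(0),np.percentile(P[m],[1,5],axis=0))
v,u=np.where((np.hypot(P[...,0]-.4874,P[...,1]-.2026)<.12)); 
c=im[max(v.min()-60,0):v.max()+20,u.min():u.max(),::-1]; print(c.shape)
cv2.imwrite('pics/s1.png',cv2.resize(c,None,fx=4,fy=4)[:600,:800])
```

```text
226 [(-0.2, -6.7, -12.8), (-0.5, -3.1, -12.1), (-0.4, 3.9, -12.3), (-0.1, 6.3, -13.0)] [118 119 110]
227 [(-0.5, -6.6, -13.6), (-0.9, -3.1, -12.6), (-0.9, 3.9, -12.5), (-1.2, 6.3, -11.9)] [122 122 114]
228 [(-1.4, -6.7, -13.0), (-1.3, -3.1, -13.1), (-1.6, 3.9, -12.4), (-1.5, 6.3, -12.7)] [103 103  97]
229 [(10.2, -5.8, -40.5), (9.7, -2.8, -39.5), (10.4, 3.0, -41.0), (-1.9, 6.3, -13.3)] [40 41 37]
230 [(10.1, -5.7, -41.6), (10.3, -2.8, -41.9), (9.9, 3.0, -41.0), (10.2, 5.0, -41.8)] [44 45 42]
231 [(9.9, -5.7, -42.3), (10.1, -2.8, -42.7), (10.7, 3.0, -43.9), (10.2, 4.9, -42.9)] [51 49 48]
232 [(10.2, -5.7, -44.1), (9.9, -2.8, -43.5), (10.3, 3.0, -44.2), (10.2, 4.9, -44.0)] [47 47 44]
233 [(10.5, -5.6, -45.9), (10.2, -2.8, -45.1), (10.7, 2.9, -46.3), (9.6, 4.9, -44.0)] [44 44 45]
234 [(10.0, -5.6, -45.9), (10.6, -2.8, -47.1), (10.1, 2.9, -46.0), (9.8, 4.8, -45.5)] [33 35 31]
235 [(10.5, -5.5, -48.2), (9.8, -2.8, -46.5), (10.1, 2.9, -47.2), (10.2, 4.7, -47.5)] [35 35 33]
236 [(10.1, -5.5, -48.4), (10.4, -2.7, -49.0), (10.0, 2.8, -48.2), (10.6, 4.7, -49.4)] [38 35 36]
237 [(9.8, -5.5, -48.8), (9.8, -2.7, -48.7), (10.7, 2.8, -50.6), (9.7, 4.7, -48.5)] [33 30 31]
238 [(10.4, -5.5, -51.1), (10.0, -2.7, -50.2), (10.3, 2.8, -50.9), (9.7, 4.7, -49.6)] [33 33 33]
239 [(9.9, -5.5, -51.2), (9.9, -2.7, -51.0), (10.5, 2.7, -52.3), (9.9, 4.6, -51.0)] [39 39 36]
(array([  0, 332, 138, 159,   0,   4,  28,  37,  40,  29,  73,  86,  95,
        94,  89, 116, 117]), array([-0.02, -0.01,  0.  ,  0.01,  0.02,  0.03,  0.04,  0.05,  0.06,
        0.07,  0.08,  0.09,  0.1 ,  0.11,  0.12,  0.13,  0.14,  0.15]))
250 [0.48264132 0.17317386 0.03536027] [[0.48313285 0.1736842  0.03944354]
 [0.48564632 0.17886842 0.04412099]]
(384, 99, 3)
```

View pics/s1.png

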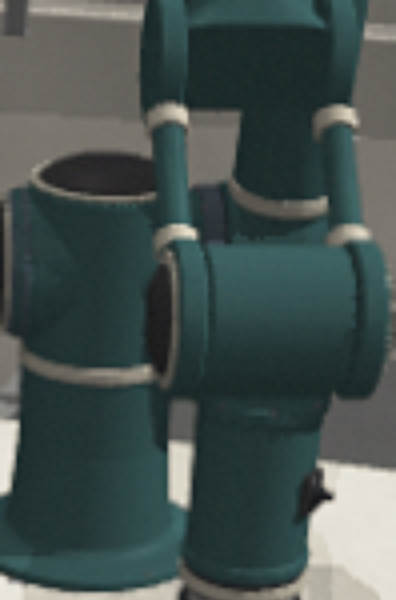

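Both cameras agree that the shut fingertips sit about 40 mm above the reported TCP. The stated tool length is therefore 40 mm too long, and I'll offset z by that amount.

Request:
{"name": "step_arm", "arguments": {
  "motion": [
    [5,0,0,0,0],
    [5,0,0,0,0],
    [5,0,0,0,0],
    [5,0,0,0,0],
    [5,0,0,1,0],
    [5,0,0,2,0],
    [5,0,0,3,0],
    [5,0,0,3.5,0],
    [5,0,0,3.8,0],
    [5,0,0,3.8,0],
    [2,0,0,3.8,0],
    [2,0,0,3.8,0],
    [2,0,0,3.8,0],
    [2,0,0,3.8,0],
    [2,0,0,3.8,0]
  ],
  "force": 70
}}

```text
time: 5.1
tool_pos: [0.4882, 0.203, -0.0358]
tcp_rot: [0.779, 3.042, 0.001]
wrist_force: [-0.1, 0.1, 5.4]
width: 0.306
grip_force: 71.0
```

Run:
```python
from h import *
im,d,K,k,T=cam('wrist');P=cloud(d,K,k,T)
s=bot.read_state();M=R.from_rotvec(s['tcp_rot']).as_matrix()
print(s['wrist_force'],s['width'],s['tool_pos'])
Q=(P-s['tool_pos'])@M*1000
for c in (225,232,238,246,258,270,276,282,290): print(c,[ (r,*Q[r,c].round(0).astype(int).tolist()) for r in range(204,260,5)])
cv2.imwrite('pics/wA4.png',im[:,:,::-1])
```

```text
[-1.58892716  0.02086728  5.91973506] 0.30559944020955865 [ 0.48822808  0.20301284 -0.03578737]
225 [(204, 22, -16, -37), (209, 19, -16, -36), (214, 16, -16, -36), (219, 14, -16, -36), (224, 15, -15, -46), (229, 14, -15, -49), (234, 12, -15, -49), (239, 10, -15, -51), (244, 9, -15, -55), (249, 6, -15, -54), (254, 5, -15, -56), (259, 3, -15, -57)]
232 [(204, 21, -13, -36), (209, 19, -13, -36), (214, 16, -13, -35), (219, 16, -12, -41), (224, 15, -12, -47), (229, 14, -12, -50), (234, 12, -12, -50), (239, 9, -12, -50), (244, 7, -12, -50), (249, 4, -12, -50), (254, 1, -12, -49), (259, -2, -12, -49)]
238 [(204, 21, -10, -35), (209, 19, -10, -36), (214, 16, -10, -35), (219, 16, -10, -41), (224, 15, -9, -46), (229, 14, -9, -50), (234, 12, -9, -49), (239, 9, -9, -49), (244, 7, -9, -50), (249, 5, -9, -51), (254, 1, -9, -49), (259, -2, -9, -49)]
246 [(204, 22, -6, -37), (209, 19, -6, -36), (214, 16, -6, -37), (219, 15, -6, -40), (224, 16, -6, -47), (229, 15, -5, -51), (234, 12, -5, -51), (239, 9, -5, -50), (244, 7, -6, -50), (249, 4, -6, -50), (254, 2, -6, -50), (259, -2, -6, -49)]
258 [(204, 2
[... 461 characters left out ...]
9, -36), (209, 19, 9, -36), (214, 16, 9, -36), (219, 15, 9, -41), (224, 16, 8, -47), (229, 14, 8, -50), (234, 11, 8, -48), (239, 9, 8, -50), (244, 7, 8, -51), (249, 5, 8, -51), (254, 2, 8, -50), (259, -1, 9, -50)]
282 [(204, 21, 12, -36), (209, 19, 12, -35), (214, 16, 12, -35), (219, 15, 12, -40), (224, 15, 11, -47), (229, 14, 11, -49), (234, 12, 11, -50), (239, 10, 11, -51), (244, 7, 11, -50), (249, 5, 11, -51), (254, 2, 11, -50), (259, -1, 11, -49)]
290 [(204, 21, 16, -35), (209, 19, 16, -37), (214, 16, 16, -36), (219, 14, 16, -36), (224, 11, 16, -36), (229, 10, 16, -41), (234, 10, 15, -46), (239, 10, 15, -52), (244, 10, 14, -57), (249, 10, 14, -61), (254, 11, 13, -66), (259, 10, 13, -69)]
```

View pics/wA4.png

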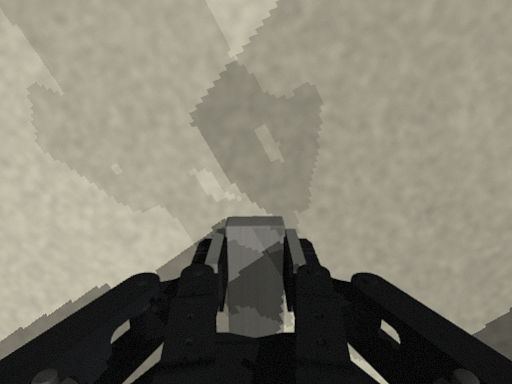

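The bar is gripped at 71 N with its rear end at tool x = +16 mm, so its centre is about 16 mm ahead of the grasp. Its underside is at tool z = -36 mm. Next I'll lift and look at the magazine from above.

Run:
```python
from h import *
goto([.5817,-.0223,.106],192.8)
```

```text
shift cm [-19.04 -15.25 -14.18] twist -41.52 cur yaw 151.28 pos [ 0.4882  0.203  -0.0358] tilt [ 1.4e-03  6.0e-04 -1.0e+00]
```

Request:
{"name": "step_arm", "arguments": {
  "motion": [
    [2,0,0,-1.5,0],
    [2,0,0,-4.5,0],
    [2,0,0,-8,0],
    [2,0,0,-11.5,0],
    [2,-1.5,-1,-14.2,-4],
    [2,-4,-3,-14.2,-10],
    [2,-7,-5.5,-14.2,-17],
    [2,-10,-8,-14.2,-24],
    [2,-13,-10.5,-14.2,-30],
    [2,-15.5,-12.5,-14.2,-36],
    [2,-17.5,-14,-14.2,-40],
    [2,-18.7,-15,-14.2,-41.5],
    [2,-19,-15.25,-14.2,-41.5],
    [2,-19,-15.25,-14.2,-41.5],
    [2,-19,-15.25,-14.2,-41.5]
  ]
}}

```text
time: 6.65
tool_pos: [0.58, -0.0216, 0.1052]
tcp_rot: [0.35, -3.121, -0.001]
wrist_force: [-1.0, 0.2, -1.7]
width: 0.305
grip_force: 69.5
```

Run:
```python
from h import *
im,d,K,k,T=cam('wrist');P=cloud(d,K,k,T)
s=bot.read_state();M=R.from_rotvec(s['tcp_rot']).as_matrix()
print(s['wrist_force'],s['width'],s['tool_pos']); goto([.5817,-.0223,.106],192.8)
np.savez('mag.npz',im=im,d=d,K=K,k=k,T=T,p=s['tool_pos'],M=M)
cv2.imwrite('pics/mag.png',cv2.resize(im[:,:,::-1],(768,576)))
```

```text
[-0.00771465  0.1300915  -1.90370483] 0.3097528424873773 [ 0.58012136 -0.02139838  0.10523795]
shift cm [-0.13 -0.12 -0.08] twist 0.01 cur yaw -167.19 pos [ 0.5801 -0.0214  0.1052] tilt [-8.e-04  4.e-04 -1.e+00]
```

View pics/mag.png

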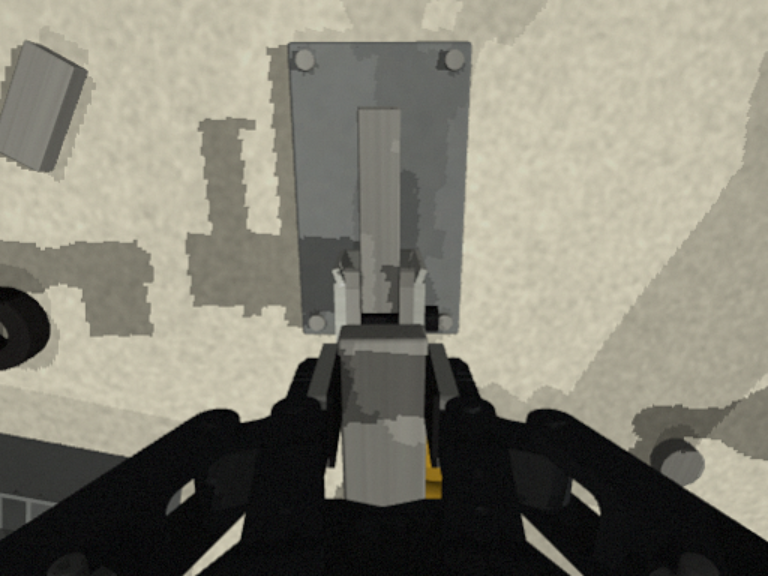

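The picture (768x576) shows the tongue at about (358..400, 108..310) and the lips at (345..360) and (400..415) by row 270. The held bar lies in line below them. I'll work in tool coordinates.

Run:
```python
from h import *
z=np.load('mag.npz');im,d,K,k,T,p,M=[z[x] for x in['im','d','K','k','T','p','M']]
P=cloud(d,K,float(k),T);Q=(P-p)@M*1000
H=P[...,2]*1000
w=np.zeros(d.shape,bool);w[60:210,215:290]=1
t=w&(H>74)&(H<86)&(Q[...,0]>45)&(np.abs(Q[...,1])<15)
q=Q[t];print('tongue z',np.percentile(H[t],[5,50,95]),'x',q[:,0].min(),q[:,0].max())
r=cv2.minAreaRect(q[:,:2].astype(np.float32));print(r)
for x in range(20,115,8):
    for lab,lo,hi in(('hi',60,100),):
        m=w&(H>lo)&(abs(Q[...,0]-x)<1)
        y=Q[m][:,1]; print(x,'n',m.sum(),'y',y.min().round(1) if len(y) else None,y.max().round(1) if len(y) else None,'z',np.percentile(H[m],[5,50,95]).round(1) if len(y) else None)
for r_ in range(166,222,3): print(r_,[(Q[r_,c].round(0).astype(int)[:2].tolist(),int(H[r_,c])) for c in(224,228,232,236,240,255,268,272,276,280,284)])
b=(abs(Q[...,2]+50)<3)&(abs(Q[...,1])<15)&(Q[...,0]>-40);bb=Q[b];print('bar',cv2.minAreaRect(bb[:,:2].astype(np.float32)),bb[:,0].max(),np.median(bb[:,2]))
e=(H>6)&(H<17)&(abs(Q[...,1])<60);e[220:]=0;print('base',cv2.minAreaRect(Q[e][:,:2].astype(np.float32)))
```

```text
tongue z [81.19410914 82.50974022 83.57827998] x 45.25172846367754 89.4677693756835
((67.39177703857422, -3.647275924682617), (44.35503387451172, 17.87328338623047), 0.8564909100532532)
20 n 215 y -24.8 17.6 z [65.3 83.2 89.9]
28 n 79 y -12.5 5.1 z [81.5 82.5 83.4]
36 n 79 y -12.3 5.0 z [81.5 82.6 83.5]
44 n 81 y -12.2 5.0 z [81.6 82.5 83.7]
52 n 80 y -12.1 4.9 z [81.6 82.6 83.6]
60 n 82 y -12.6 4.8 z [81.7 82.7 83.7]
68 n 112 y -12.5 4.8 z [81.4 82.7 83.7]
76 n 87 y -12.4 5.3 z [81.5 82.5 83.5]
84 n 88 y -12.3 5.3 z [81.4 82.4 83.6]
92 n 0 y None None z None
100 n 0 y None None z None
108 n 0 y None None z None
166 [([14, -30], 12), ([20, -24], 38), ([20, -21], 38), ([20, -17], 38), ([29, -12], 82), ([29, -2], 83), ([20, 9], 38), ([20, 12], 39), ([21, 15], 45), ([14, 21], 11), ([14, 25], 11)]
169 [([12, -30], 12), ([22, -22], 56), ([19, -20], 45), ([18, -17], 42), ([27, -12], 82), ([28, -2], 84), ([19, 9], 44), ([19, 12], 43), ([21, 15], 53), ([11, 21], 12), ([12, 25], 12)]
172 [([21, -25], 63), ([21, -22], 63), ([16, -20], 43), ([16, -17], 43), ([25, -12], 81), ([25, -2], 83), ([16
[... 2567 characters left out ...]
86), ([-4, 13], 85), ([-4, 16], 86), ([-13, 21], 61)]
217 [([-6, -23], 85), ([17, -15], 143), ([17, -13], 143), ([17, -11], 143), ([17, -9], 143), ([16, -2], 142), ([17, 5], 143), ([17, 7], 143), ([17, 9], 143), ([17, 11], 144), ([-16, 21], 61)]
220 [([-8, -23], 86), ([17, -15], 147), ([17, -13], 146), ([17, -11], 147), ([17, -9], 147), ([17, -2], 148), ([17, 5], 147), ([17, 7], 147), ([17, 8], 147), ([17, 10], 147), ([-19, 21], 60)]
bar ((-11.227537155151367, -0.03494834899902344), (57.531349182128906, 29.920875549316406), 0.004465353675186634) 17.53793710628701 -49.68614225993992
base ((45.05983352661133, -3.7767906188964844), (165.78285217285156, 100.21471405029297), 0.006886111572384834)
```

The magazine centreline is at tool y = -3.7 mm and is parallel to the bar. The mouth is at x ≈ 21.5 mm and the tongue top at z ≈ 82.5 mm. I'll go to 6 mm in front of the mouth and down to just above the tongue.

Request:
{"name": "step_arm", "arguments": {
  "motion": [
    [2,2,-0.1,0,0],
    [2,5,-0.25,0,0],
    [2,7,-0.37,0,0],
    [2,7.45,-0.37,0.5,0],
    [2,7.45,-0.37,2,0],
    [2,7.45,-0.37,4,0],
    [2,7.45,-0.37,5.2,0],
    [2,7.45,-0.37,5.5,0],
    [2,7.45,-0.37,5.5,0],
    [2,7.45,-0.37,5.5,0]
  ]
}}

```text
time: 7.7
tool_pos: [0.5098, -0.0424, 0.0508]
tcp_rot: [-0.35, 3.121, -0.0]
wrist_force: [0.5, 0.4, -1.8]
width: 0.309
grip_force: 69.4
```

```bash
cat > look.py <<'E'
from h import *
im,d,K,k,T=cam('wrist');P=cloud(d,K,k,T)
s=bot.read_state();M=R.from_rotvec(s['tcp_rot']).as_matrix()
Q=(P-s['tool_pos'])@M*1000;H=P[...,2]*1000
print('F',s['wrist_force'].round(2),'tau',s['torque'].round(2),s['tool_pos'].round(4),s['width'].round(3),s['time'])
b=(abs(Q[...,2]+50)<4)&(abs(Q[...,1])<16)&(Q[...,0]>-40);bb=Q[b];print('bar',cv2.minAreaRect(bb[:,:2].astype(np.float32)),bb[:,0].max(),np.median(bb[:,2]),'rear-half y',[np.round([bb[abs(bb[:,0]-x)<1][:,1].min(),bb[abs(bb[:,0]-x)<1][:,1].max()],1).tolist() for x in (14,10)])
bz=np.polyfit(bb[:,0],bb[:,2],1);print('bar slope deg',np.degrees(np.arctan(bz[0])).round(2))
w=np.zeros(d.shape,bool);w[30:215,200:310]=1
t=w&(H>40)&(Q[...,2]>-37)&(Q[...,0]>bb[:,0].max()+1)&(abs(Q[...,1])<15)
if t.sum()>20: q=Q[t];print('tongue rect',cv2.minAreaRect(q[:,:2].astype(np.float32)),'z',np.median(H[t]),'end',q[:,0].max())
E
python3 look.py
```

```text
Traceback (most recent call last):
  File "look.py", line 5, in <module>
    print('F',s['wrist_force'].round(2),'tau',s['torque'].round(2),s['tool_pos'].round(4),s['width'].round(3),s['time'])
                                                                                          ^^^^^^^^^^^^^^^^
AttributeError: 'float' object has no attribute 'round'
```

```bash
sed -i "s/s\['width'\].round(3)/round(s['width'],3)/" look.py; python3 look.py
```

```text
F [ 0.24  0.02 -1.76] tau [-0.06  0.02 -0.03] [ 0.5101 -0.0425  0.0512] 0.306 7.8
bar ((-11.287773132324219, -0.02895069122314453), (57.40965270996094, 31.894329071044922), 0.06857583671808243) 17.421531360219607 -49.56728356227718 rear-half y [[-15.8, 12.0], [-15.9, 15.3]]
bar slope deg 0.12
```

```bash
cat >> look.py <<'E'
g=b&(Q[...,0]>12.5)&(Q[...,0]<15.5)
ys=Q[g][:,1];h=np.histogram(ys,np.arange(-18,18,1))[0];print('bar y hist',h.tolist())
e=(H>6)&(H<17)&(abs(Q[...,1])<70)&(Q[...,0]>25)
for x in range(30,90,10):
    y=Q[e&(abs(Q[...,0]-x)<1.5)][:,1]
    if len(y): print('base',x,y.min().round(1),y.max().round(1),((y.min()+y.max())/2).round(2))
np.savez('last.npz',im=im,d=d,K=K,k=k,T=T,p=s['tool_pos'],M=M)
E
python3 look.py
python3 - <<'E'
from h import *
z=np.load('mag.npz');Q=(cloud(z['d'],z['K'],float(z['k']),z['T'])-z['p'])@z['M']*1000
b=(abs(Q[...,2]+50)<4)&(Q[...,0]>12.5)&(Q[...,0]<15.5)&(abs(Q[...,1])<18)
print(np.histogram(Q[b][:,1],np.arange(-18,18,1))[0].tolist())
E
```

```text
F [-0.89 -0.09 -1.89] tau [-0.07 -0.01 -0.03] [ 0.51   -0.0425  0.0513] 0.302 7.85
bar ((-11.314935684204102, 0.21438884735107422), (31.81281089782715, 57.411346435546875), 89.42236328125) 17.49119482921993 -49.71818494947668 rear-half y [[-15.9, 12.0], [-15.7, 15.7]]
bar slope deg 0.12
bar y hist [0, 0, 10, 10, 12, 16, 15, 13, 11, 14, 14, 14, 11, 11, 12, 12, 15, 11, 10, 13, 11, 13, 18, 14, 11, 11, 13, 14, 13, 13, 1, 0, 0, 0, 0]
base 30 -48.0 50.9 1.49
base 40 -48.2 50.9 1.33
base 50 -48.4 51.1 1.34
[0, 1, 11, 15, 13, 10, 13, 13, 15, 13, 12, 11, 11, 10, 20, 12, 10, 11, 11, 13, 17, 12, 12, 12, 11, 17, 10, 13, 12, 12, 0, 0, 0, 0, 0]
```

The bar centre is at y = -2.0 mm and the magazine at +1.45 mm, so I'll shift +3.4 mm in y. Then I'll press down gently.

Request:
{"name": "step_arm", "arguments": {
  "motion": [
    [2,0,0.15,0,0],
    [2,0,0.34,0,0],
    [2,0,0.34,0,0],
    [2,0,0.34,0.2,0],
    [2,0,0.34,0.4,0],
    [2,0,0.34,0.55,0],
    [2,0,0.34,0.7,0],
    [2,0,0.34,0.85,0],
    [2,0,0.34,1,0],
    [2,0,0.34,1,0],
    [2,0,0.34,1,0]
  ]
}}

```text
time: 8.95
tool_pos: [0.5083, -0.0391, 0.0413]
tcp_rot: [0.35, -3.122, -0.0]
wrist_force: [-3.2, 0.4, 5.6]
width: 0.303
grip_force: 70.6
```

```bash
python3 look.py
```

```text
F [-3.08 -0.1   5.9 ] tau [ 0.16  0.51 -0.02] [ 0.5083 -0.0392  0.0413] 0.303 9.0
bar ((-11.202939987182617, 0.04632854461669922), (31.961753845214844, 57.569068908691406), 89.88692474365234) 17.59212407972273 -49.79613682317637 rear-half y [[-15.8, 12.1], [-15.8, 15.9]]
bar slope deg 0.3
bar y hist [0, 0, 10, 13, 13, 12, 17, 13, 12, 12, 12, 19, 13, 12, 11, 11, 13, 19, 13, 13, 11, 12, 18, 16, 13, 13, 11, 14, 17, 7, 3, 0, 0, 0, 0]
base 30 -51.5 47.3 -2.12
base 40 -51.8 47.3 -2.26
base 50 -51.6 47.5 -2.03
```

Request:
{"name": "step_arm", "arguments": {
  "motion": [
    [2,0,0,0.15,0],
    [2,0,0,0.3,0],
    [2,0,0,0.45,0],
    [2,0,0,0.6,0],
    [2,0,0,0.75,0],
    [2,0,0,0.9,0],
    [2,0,0,1.05,0],
    [2,0,0,1.1,0],
    [2,0,0,1.1,0],
    [2,0,0,1.1,0]
  ]
}}

```text
time: 10.0
tool_pos: [0.5084, -0.0392, 0.0307]
tcp_rot: [0.35, -3.122, -0.0]
wrist_force: [-4.8, 0.6, 9.8]
width: 0.309
grip_force: 70.8
```

```bash
python3 look.py
```

```text
F [-4.64  0.5   9.26] tau [0.17 0.74 0.05] [ 0.5083 -0.0392  0.0307] 0.306 10.05
bar ((-11.250228881835938, 0.02474212646484375), (31.977157592773438, 57.48695755004883), 89.95838165283203) 17.498464645046486 -49.834492660668 rear-half y [[-15.9, 11.9], [-15.4, 15.8]]
bar slope deg 0.33
bar y hist [0, 0, 8, 14, 11, 16, 14, 12, 13, 11, 14, 15, 11, 12, 11, 13, 19, 11, 13, 12, 14, 13, 15, 11, 13, 14, 11, 16, 16, 10, 0, 0, 0, 0, 0]
base 30 -51.9 47.4 -2.25
base 40 -51.8 47.6 -2.09
base 50 -51.9 47.6 -2.16
```

Request:
{"name": "step_arm", "arguments": {
  "motion": [
    [2,0,0,0.05,0],
    [2,-0.2,0,0.05,0],
    [2,-0.4,0,0.05,0],
    [2,-0.6,0,0.05,0],
    [2,-0.8,0,0.05,0],
    [2,-1.0,0,0.05,0],
    [2,-1.2,0,0.05,0],
    [2,-1.4,0,0.05,0],
    [2,-1.6,0,0.05,0],
    [2,-1.6,0,0.05,0]
  ]
}}

```text
time: 11.05
tool_pos: [0.5233, -0.036, 0.0299]
tcp_rot: [0.35, -3.12, 0.001]
wrist_force: [-6.7, -1.7, 9.7]
width: 0.306
grip_force: 70.9
```

```bash
python3 look.py
```

```text
F [-5.33 -1.44  7.97] tau [-0.09  0.92  0.  ] [ 0.5232 -0.036   0.0299] 0.303 11.1
bar ((-11.318580627441406, 0.016496658325195312), (57.34762954711914, 31.826147079467773), 0.015398640185594559) 17.355271700102005 -49.795413751550285 rear-half y [[-15.9, 11.9], [-15.7, 15.9]]
bar slope deg 0.42
tongue rect ((24.842992782592773, -2.006946563720703), (12.895607948303223, 18.10279655456543), 0.2897029221057892) z 65.42799805568539 end 31.311040927900816
bar y hist [0, 0, 10, 14, 15, 17, 13, 11, 12, 12, 16, 16, 11, 12, 12, 12, 20, 11, 10, 13, 13, 16, 14, 12, 11, 12, 14, 17, 15, 11, 0, 0, 0, 0, 0]
base 30 -51.9 47.5 -2.2
base 40 -51.9 47.5 -2.21
base 50 -51.6 47.3 -2.13
base 60 -51.5 47.3 -2.12
base 70 -50.3 46.5 -1.9
```

Request:
{"name": "step_arm", "arguments": {
  "motion": [
    [2,-0.2,0,0,0],
    [2,-0.4,0,0,0],
    [2,-0.6,0,0,0],
    [2,-0.8,0,0,0],
    [2,-1.0,0,0,0],
    [2,-1.2,0,0,0],
    [2,-1.3,0,0,0],
    [2,-1.4,0,0,0],
    [2,-1.4,0,0,0]
  ]
}}

```text
time: 12.0
tool_pos: [0.5367, -0.033, 0.0299]
tcp_rot: [0.35, -3.12, 0.001]
wrist_force: [-7.2, -1.7, 9.2]
width: 0.306
grip_force: 70.9
```

Request:
{"name": "step_arm", "arguments": {
  "motion": [
    [2,-0.1,0,0,0],
    [2,-0.2,0,0,0],
    [2,-0.3,0,0,0],
    [2,-0.3,0,0,0]
  ]
}}

```text
time: 12.4
tool_pos: [0.5391, -0.0324, 0.0298]
tcp_rot: [0.35, -3.119, 0.001]
wrist_force: [-7.4, -1.7, 10.0]
width: 0.307
grip_force: 70.9
```

```bash
python3 look.py
```

```text
F [-6.64 -2.24  8.87] tau [-0.25  1.16  0.01] [ 0.5391 -0.0324  0.0298] 0.304 12.45
bar ((-11.298383712768555, 0.15487003326416016), (31.82039451599121, 57.3508415222168), 89.51081085205078) 17.399899246851568 -49.841646918481494 rear-half y [[-15.9, 11.9], [-15.9, 15.8]]
bar slope deg 0.55
tongue rect ((33.0223274230957, -1.9524850845336914), (29.22156524658203, 17.967187881469727), 0.014900075271725655) z 65.5018340844024 end 47.634384038403596
bar y hist [0, 0, 12, 11, 12, 16, 12, 13, 13, 12, 12, 15, 12, 13, 12, 11, 20, 12, 13, 11, 13, 12, 18, 13, 13, 13, 13, 15, 13, 11, 1, 0, 0, 0, 0]
base 30 -51.8 47.2 -2.28
base 40 -51.8 47.3 -2.27
base 50 -51.7 47.3 -2.19
base 60 -51.5 48.0 -1.73
base 70 -51.0 47.6 -1.69
base 80 -51.5 47.8 -1.82
```

Request:
{"name": "step_arm", "arguments": {
  "motion": [
    [2,-0.1,0,0,0],
    [2,-0.18,0,0,0],
    [2,-0.25,0,0,0],
    [2,-0.25,0,0,0]
  ]
}}

```text
time: 12.85
tool_pos: [0.5412, -0.0319, 0.0297]
tcp_rot: [0.35, -3.118, 0.001]
wrist_force: [-8.1, -2.5, 10.0]
width: 0.308
grip_force: 70.9
```

Request:
{"name": "step_arm", "arguments": {
  "motion": [
    [2,-0.05,0,0,0],
    [2,-0.05,0,0,0]
  ]
}}

```text
time: 13.05
tool_pos: [0.5416, -0.0318, 0.0297]
tcp_rot: [0.35, -3.118, 0.001]
wrist_force: [-8.3, -2.6, 10.0]
width: 0.307
grip_force: 71.0
```

Request:
{"name": "step_arm", "arguments": {
  "motion": [
    [2,-0.05,0,0,0],
    [2,-0.05,0,0,0]
  ]
}}

```text
time: 13.25
tool_pos: [0.542, -0.0317, 0.0297]
tcp_rot: [0.35, -3.118, 0.001]
wrist_force: [-9.0, -2.4, 10.8]
width: 0.306
grip_force: 71.0
```

```bash
python3 look.py
```

```text
F [-7.86 -2.    9.73] tau [-0.28  1.32  0.03] [ 0.542  -0.0317  0.0297] 0.309 13.3
bar ((-11.287002563476562, 0.1650676727294922), (31.93927001953125, 57.34098815917969), 89.51602935791016) 17.432213649997685 -49.840285189089855 rear-half y [[-15.9, 11.9], [-15.5, 15.6]]
bar slope deg 0.59
tongue rect ((34.44873809814453, -2.1106834411621094), (18.050567626953125, 32.13587951660156), 89.33069610595703) z 65.40877428290361 end 50.51935938638902
bar y hist [0, 0, 11, 13, 11, 18, 13, 13, 12, 13, 13, 19, 11, 13, 13, 11, 17, 13, 13, 12, 14, 10, 17, 12, 14, 10, 11, 19, 14, 11, 0, 0, 0, 0, 0]
base 30 -51.9 47.4 -2.27
base 40 -51.6 47.4 -2.12
base 50 -51.6 47.3 -2.12
base 60 -51.2 47.0 -2.1
base 70 -50.7 47.9 -1.38
base 80 -51.5 47.9 -1.81
```

Request:
{"name": "step_arm", "arguments": {
  "motion": [
    [2,-0.05,0,0,0],
    [2,-0.05,0,0,0]
  ]
}}

```text
time: 13.5
tool_pos: [0.5424, -0.0316, 0.0297]
tcp_rot: [0.35, -3.118, 0.001]
wrist_force: [-9.1, -2.1, 10.0]
width: 0.306
grip_force: 71.0
```

Request:
{"name": "step_arm", "arguments": {
  "motion": [
    [2,-0.04,0,0,0],
    [2,-0.04,0,0,0]
  ]
}}

```text
time: 13.7
tool_pos: [0.5428, -0.0316, 0.0297]
tcp_rot: [0.35, -3.118, 0.001]
wrist_force: [-9.1, -3.0, 10.7]
width: 0.308
grip_force: 71.0
```

Request:
{"name": "step_arm", "arguments": {
  "motion": [
    [2,-0.04,0,0,0],
    [2,-0.04,0,0,0]
  ]
}}

```text
time: 13.9
tool_pos: [0.5431, -0.0314, 0.0297]
tcp_rot: [0.35, -3.118, 0.001]
wrist_force: [-8.3, -2.8, 10.5]
width: 0.309
grip_force: 71.0
```

Request:
{"name": "step_arm", "arguments": {
  "motion": [
    [2,-0.04,0,0,0],
    [2,-0.04,0,0,0]
  ]
}}

```text
time: 14.1
tool_pos: [0.5433, -0.0314, 0.0296]
tcp_rot: [0.35, -3.117, 0.001]
wrist_force: [-9.2, -2.6, 10.8]
width: 0.305
grip_force: 71.0
```

Request:
{"name": "step_arm", "arguments": {
  "motion": [
    [2,-0.05,0,0,0],
    [2,-0.05,0,0,0]
  ]
}}

```text
time: 14.3
tool_pos: [0.5433, -0.0314, 0.0296]
tcp_rot: [0.35, -3.116, 0.001]
wrist_force: [-9.7, -2.5, 11.4]
width: 0.308
grip_force: 71.1
```

```bash
python3 look.py | head -4
```

```text
F [-10.7   -3.35  11.59] tau [-0.43  1.55 -0.01] [ 0.5433 -0.0314  0.0295] 0.305 14.35
bar ((-11.2662353515625, 0.15462112426757812), (31.86119270324707, 57.4824104309082), 89.52496337890625) 17.54172698518531 -49.88305645927342 rear-half y [[-15.9, 11.9], [-16.0, 15.9]]
bar slope deg 0.7
tongue rect ((35.21861267089844, -2.034769058227539), (17.96150016784668, 33.354862213134766), 89.77427673339844) z 65.29039772461945 end 51.88886625844846
```

The position stopped advancing and the force started to rise, so the bar is home at the stop, about 30 mm inside. I'll ease off, let it up to the lips and release.

Request:
{"name": "step_arm", "arguments": {
  "motion": [
    [2,0.07,0,-0.05,0],
    [2,0.07,0,-0.12,0],
    [2,0.07,0,-0.2,0],
    [2,0.07,0,-0.2,0]
  ]
}}

```text
time: 14.75
tool_pos: [0.5434, -0.0314, 0.0312]
tcp_rot: [0.35, -3.118, 0.001]
wrist_force: [-7.4, -2.8, 7.8]
width: 0.303
grip_force: 70.6
```

Request:
{"name": "step_arm", "arguments": {
  "motion": [
    [3.5,0,0,0,0],
    [4.5,0,0,0,0],
    [5.5,0,0,0,0],
    [5.5,0,0,0,0],
    [5.5,0,0,0,0],
    [5.5,0,0,-1,0],
    [5.5,0,0,-3,0],
    [5.5,1,0,-6,0],
    [5.5,3,0,-9,0],
    [5.5,5,0,-11,0],
    [5.5,5,0,-11,0],
    [5.5,5,0,-11,0]
  ]
}}

```text
time: 15.95
tool_pos: [0.4973, -0.0419, 0.1418]
tcp_rot: [-0.349, 3.12, -0.001]
wrist_force: [-0.4, -0.3, 0.2]
width: 0.643
grip_force: 0.0
```

Run:
```python
from h import *
im,d,K,k,T=cam('wrist');P=cloud(d,K,k,T);H=P[...,2]*1000
s=bot.read_state();print(s['tool_pos'],s['wrist_force'],s['time'])
u=np.array([.9755,.2199]);n=np.array([-u[1],u[0]])
a=(P[...,:2]-[.5378,-.0322])@u*1000;b=(P[...,:2]-[.5378,-.0322])@n*1000
w=(abs(b)<30)&(a>-60)&(a<80)
for x in range(-56,70,4):
    m=w&(abs(a-x)<1)&(H>55)&(H<100)
    m2=m&(abs(b-np.median(b[m]) if m.any() else b)<50)
    if m.sum()>5: print(x,m.sum(),'z',np.percentile(H[m],[5,50,95]).round(1),'y',np.percentile(b[m],[1,99]).round(1))
cv2.imwrite('pics/rel.png',im[:,:,::-1])
gb=[.5296+.017*np.cos(np.radians(162.7)),-.2321+.017*np.sin(np.radians(162.7))];print(gb);goto([*gb,.08],162.7)
```

```text
[ 0.49679651 -0.04167052  0.14075448] [ 0.14253433  0.00719657 -0.25407476] 16.0
-44 63 z [66.7 68.3 69.4] y [-11.6   5.6]
-40 48 z [68.2 68.9 69.7] y [-11.6   5.6]
-36 52 z [67.8 68.7 69.9] y [-11.6   5.7]
-32 43 z [67.7 68.7 69.9] y [-11.7   5.7]
-28 43 z [67.5 68.7 69.6] y [-11.4   5.7]
-24 44 z [67.8 68.5 69.7] y [-10.8   5.8]
-20 45 z [67.6 68.6 69.8] y [-10.9   5.8]
-16 40 z [67.7 68.6 69.3] y [-10.9   5.9]
-12 138 z [68.  74.4 82.1] y [-15.   10.5]
-8 65 z [81.  82.5 83.6] y [-15.6  10.6]
-4 66 z [81.9 82.8 83.6] y [-15.6  10.2]
0 65 z [81.8 82.8 83.7] y [-15.2  10.8]
4 68 z [81.4 82.5 83.5] y [-15.8  10.8]
8 72 z [81.8 82.7 83.6] y [-15.8  10.9]
12 64 z [81.5 82.7 83.6] y [-15.9  11. ]
16 68 z [81.7 82.6 83.7] y [-16.  11.]
20 66 z [81.6 82.4 83.5] y [-16.   11.1]
24 155 z [58.9 82.5 89.4] y [-23.7  18.5]
28 117 z [61.3 82.8 88. ] y [-22.7  16.9]
32 99 z [81.7 85.9 87.4] y [-22.1  16.3]
36 90 z [82.  85.8 87.4] y [-22.3  16.5]
40 101 z [81.9 86.  87.4] y [-22.2  17.3]
44 91 z [82.  86.  87.4] y [-22.3  16.6]
48 91 z [81.7 86.1 87.4] y [-21.6  17.5]
52 106 z [56.2 82.7 87.3] y [-22.4  27.4]
56 95 z [61.  85.4 87.4] y [-22.5  27.1]
60 64 z [60.7 86.4 87.4] y [-22.1  26.7]
64 111 z [72.1 82.5 87.3] y [-22.6  16.8]
68 77 z [85.9 86.5 87.4] y [-22.1  17.9]
[np.float64(0.5133690664084524), np.float64(-0.22704462714067764)]
shift cm [  2.49 -18.44   6.07] twist 30.08 cur yaw -167.22 pos [ 0.4968 -0.0417  0.1408] tilt [ 6.e-04  1.e-04 -1.e+00]
```

```bash
cat > home.py <<'E'
from h import *
im,d,K,k,T=cam('wrist');P=cloud(d,K,k,T);H=P[...,2]*1000
u=np.array([.9755,.2199]);n=np.array([-u[1],u[0]])
a=(P[...,:2]-[.5378,-.0322])@u*1000;b=(P[...,:2]-[.5378,-.0322])@n*1000
for lab,lo,hi,y0,y1,f in(('rear edge',79,86,-12,7,0),('tongue end',50,72,-9,3,0),('lip front',86.5,95,-14,10,0)):
    m=(H>lo)&(H<hi)&(a>-60)&(a<40)&(b>y0)&(b<y1)
    if not m.any(): print(lab,None);continue
    cols=np.arange(y0,y1,1.5);e=[a[m&(abs(b-c)<.8)].min().round(1) for c in cols if (m&(abs(b-c)<.8)).any()]
    print(lab,np.median(e),e,np.median(H[m]).round(1))
m=(H>80)&(H<85)&(a<20)&(a>-20)&(abs(b)<25)
print('bar sides',[(x,b[m&(abs(a-x)<1)].min().round(1),b[m&(abs(a-x)<1)].max().round(1)) for x in(-8,0,8,16)])
E
python3 home.py
```

```text
rear edge -11.3 [np.float64(-10.7), np.float64(-11.5), np.float64(-11.5), np.float64(-11.0), np.float64(-11.3), np.float64(-11.2), np.float64(-11.3), np.float64(-11.3), np.float64(-11.6), np.float64(-11.6), np.float64(-11.3), np.float64(-11.4), np.float64(-11.5)] 82.6
tongue end -46.0 [np.float64(-45.8), np.float64(-46.0), np.float64(-46.0), np.float64(-46.0), np.float64(-46.0), np.float64(-46.0), np.float64(-45.9), np.float64(-46.2)] 68.6
lip front 22.2 [np.float64(22.2), np.float64(22.2), np.float64(22.4), np.float64(22.0)] 87.6
bar sides [(-8, np.float64(-16.1), np.float64(10.9)), (0, np.float64(-16.2), np.float64(11.1)), (8, np.float64(-15.4), np.float64(11.2)), (16, np.float64(-15.6), np.float64(11.3))]
```

View pics/rel.png

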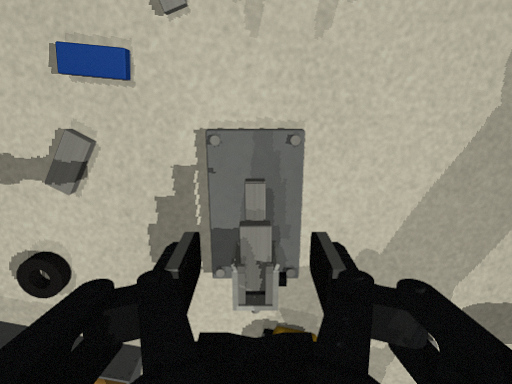

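Bar A is home: 33 mm sticks out, it is square, and its top is against the lips. Now bar B, which shows at (70,160) in this view.

Request:
{"name": "step_arm", "arguments": {
  "motion": [
    [6,0.3,-2.3,0.8,4],
    [6,0.8,-6,2,11],
    [6,1.3,-10,3.2,18],
    [6,1.8,-13.5,4.4,24],
    [6,2.2,-16.5,5.2,29],
    [6,2.5,-18.2,5.7,30.1],
    [6,2.5,-18.45,5.7,30.1],
    [6,2.5,-18.45,5.7,30.1],
    [6,2.5,-18.45,5.7,30.1]
  ]
}}

```text
time: 16.95
tool_pos: [0.5132, -0.2261, 0.084]
tcp_rot: [-0.47, -3.106, -0.001]
wrist_force: [0.0, -0.5, -0.2]
width: 0.702
grip_force: 0.0
```

```bash
sed -i "s/^s=bot.read_state();print.*//" bar.py
cat >> bar.py <<'E'
s=bot.read_state();print(s['time'],s['tool_pos'],s['width'])
E
python3 bar.py .5296 -.2321 pics/wB.png; python3 -c "
from h import *
goto([.5134,-.227,.0],162.7)"
```

```text
top z 0.0141 table 0.0001
depth rect ((531.1536254882812, -234.82504272460938), (27.494726181030273, 63.786582946777344), 73.49261474609375) px ((253.0, 207.0), (70.0, 32.0), 90.0)
plane rect ((530.4247436523438, -234.60890197753906), (27.377315521240234, 64.55867767333984), 73.52832794189453)
17.0 [ 0.51329948 -0.22600606  0.08421254] 0.7054491180966079
shift cm [-0.04 -0.1   8.42] twist 0.1 cur yaw 162.8 pos [ 0.5133 -0.226   0.0842] tilt [ 4.e-04  3.e-04 -1.e+00]
```

```bash
python3 -c "
from h import *
goto([.5148,-.2278,-.036],163.5)"
```

```text
shift cm [-0.19 -0.13 12.02] twist -0.7 cur yaw 162.8 pos [ 0.5133 -0.226   0.0842] tilt [ 4.e-04  3.e-04 -1.e+00]
```

Request:
{"name": "step_arm", "arguments": {
  "motion": [
    [5,-0.2,-0.13,2,-0.7],
    [5,-0.2,-0.13,5,-0.7],
    [5,-0.2,-0.13,8,-0.7],
    [5,-0.2,-0.13,10.5,-0.7],
    [5,-0.2,-0.13,11.6,-0.7],
    [5,-0.2,-0.13,12,-0.7],
    [5,-0.2,-0.13,12,-0.7],
    [2,-0.2,-0.13,12,-0.7],
    [2,-0.2,-0.13,12,-0.7],
    [2,-0.2,-0.13,12,-0.7],
    [2,-0.2,-0.13,12,-0.7],
    [2,-0.2,-0.13,12,-0.7]
  ],
  "force": 70
}}

```text
time: 18.2
tool_pos: [0.5162, -0.2298, -0.0341]
tcp_rot: [0.454, 3.105, -0.001]
wrist_force: [-0.1, 1.6, 6.3]
width: 0.304
grip_force: 70.5
```

```bash
python3 look.py; python3 -c "
from h import *
u=np.array([.9755,.2199]);n=np.array([-u[1],u[0]])
# magazine mouth at feeder x=22, bar front wanted 6 mm ahead; see below
p=np.array([.5083,-.0392]);goto([*p,.085],192.75)"
```

```text
F [-1.05  1.35  5.96] tau [0.28 0.08 0.07] [ 0.5163 -0.2297 -0.0341] 0.303 18.25
bar ((33.91944885253906, 0.000614166259765625), (31.98609733581543, 147.76539611816406), 89.99412536621094) 107.80168149353126 -48.174259637746346 rear-half y [[-15.5, 12.1], [-16.0, 16.0]]
bar slope deg -0.12
bar y hist [0, 0, 10, 14, 15, 13, 13, 15, 14, 15, 20, 14, 14, 14, 10, 14, 21, 13, 13, 15, 15, 16, 16, 19, 13, 15, 14, 16, 14, 14, 3, 0, 0, 0, 0]
base 70 -40.2 -18.0 -29.09
base 80 -44.8 4.6 -20.11
shift cm [  6.17  18.03 -11.93] twist -29.37 cur yaw 163.38 pos [ 0.5163 -0.2297 -0.0341] tilt [ 0.0032 -0.0012 -1.    ]
```

Request:
{"name": "step_arm", "arguments": {
  "motion": [
    [2,0,0,-1.5,0],
    [2,0,0,-4.5,0],
    [2,0,0,-8,0],
    [2,0.3,1,-11,-2],
    [2,1,3,-11.9,-6],
    [2,2,6,-11.9,-11],
    [2,3.2,9.5,-11.9,-16],
    [2,4.4,13,-11.9,-21],
    [2,5.4,16,-11.9,-26],
    [2,6,17.5,-11.9,-29],
    [2,6.2,18,-11.9,-29.4],
    [2,6.2,18,-11.9,-29.4],
    [2,6.2,18,-11.9,-29.4],
    [2,6.2,18,-11.9,-29.4]
  ]
}}

```text
time: 19.65
tool_pos: [0.5067, -0.0399, 0.083]
tcp_rot: [-0.347, 3.122, -0.001]
wrist_force: [-0.2, 0.2, -2.1]
width: 0.3
grip_force: 69.5
```

```bash
python3 look.py;  python3 -c "
from h import *
goto([.5083,-.0392,.085],192.75)"
```

```text
F [-0.57  0.39 -2.38] tau [-0.06  0.01 -0.02] [ 0.5067 -0.0399  0.083 ] 0.307 19.7
bar ((-11.589923858642578, 0.014729499816894531), (31.946748733520508, 56.78457260131836), 89.94235229492188) 16.812149391622636 -48.04512511611971 rear-half y [[-15.4, 12.1], [-15.9, 15.9]]
bar slope deg -0.3
bar y hist [0, 0, 10, 14, 15, 10, 12, 14, 15, 14, 19, 13, 12, 12, 12, 11, 20, 12, 13, 13, 14, 14, 13, 18, 12, 11, 12, 12, 13, 11, 2, 0, 0, 0, 0]
base 30 -52.2 47.3 -2.45
base 40 -51.4 47.7 -1.86
base 50 -51.8 46.9 -2.45
shift cm [-0.17  0.03 -0.2 ] twist -0.06 cur yaw -167.31 pos [ 0.5067 -0.0399  0.083 ] tilt [ 1.e-04 -3.e-04 -1.e+00]
```

Request:
{"name": "step_arm", "arguments": {
  "motion": [
    [2,0,-0.03,1,0],
    [2,0,-0.03,2.2,0],
    [2,0,-0.03,2.9,0],
    [2,0,-0.03,3.2,0],
    [2,0,-0.03,3.35,0],
    [2,0,-0.03,3.5,0],
    [2,0,-0.03,3.65,0],
    [2,0,-0.03,3.8,0],
    [2,0,-0.03,3.95,0],
    [2,0,-0.03,4.05,0],
    [2,0,-0.03,4.05,0]
  ]
}}

```text
time: 20.8
tool_pos: [0.5062, -0.0392, 0.0438]
tcp_rot: [0.35, -3.121, 0.0]
wrist_force: [-6.1, -0.3, 9.2]
width: 0.3
grip_force: 70.8
```

```bash
python3 look.py
```

```text
F [-6.66 -0.89  8.82] tau [0.02 0.96 0.02] [ 0.5062 -0.0392  0.0438] 0.304 20.85
bar ((-11.598184585571289, 0.12134933471679688), (31.83865737915039, 56.82555389404297), 89.51787567138672) 16.87822043037673 -48.12314384303465 rear-half y [[-15.5, 12.1], [-15.9, 15.8]]
bar slope deg 0.2
bar y hist [0, 0, 6, 15, 12, 14, 12, 12, 12, 12, 19, 13, 14, 11, 13, 14, 20, 11, 14, 11, 11, 11, 13, 16, 16, 13, 13, 10, 14, 11, 1, 0, 0, 0, 0]
base 30 -52.3 47.2 -2.52
base 40 -52.4 46.4 -3.02
base 50 -52.3 46.6 -2.84
```

Request:
{"name": "step_arm", "arguments": {
  "motion": [
    [2,0,-0.04,0.15,0],
    [2,0,-0.04,0.3,0],
    [2,0,-0.04,0.45,0],
    [2,0,-0.04,0.6,0],
    [2,0,-0.04,0.75,0],
    [2,0,-0.04,0.9,0],
    [2,0,-0.04,1.05,0],
    [2,0,-0.04,1.15,0],
    [2,0,-0.04,1.23,0],
    [2,0,-0.04,1.23,0]
  ]
}}

```text
time: 21.85
tool_pos: [0.5064, -0.0393, 0.0319]
tcp_rot: [0.35, -3.121, -0.001]
wrist_force: [-8.9, 0.5, 12.2]
width: 0.305
grip_force: 71.2
```

```bash
python3 look.py
```

```text
F [-7.94  0.04 11.29] tau [0.3  1.13 0.11] [ 0.5065 -0.0393  0.032 ] 0.303 21.9
bar ((-11.491504669189453, 0.023377418518066406), (31.969463348388672, 57.00945281982422), 89.94583892822266) 17.02282347934224 -48.17961494342234 rear-half y [[-15.5, 12.2], [-16.0, 16.0]]
bar slope deg 0.36
bar y hist [0, 0, 9, 13, 15, 14, 12, 12, 11, 11, 16, 14, 13, 12, 14, 14, 17, 12, 12, 12, 13, 12, 14, 17, 13, 13, 12, 13, 12, 14, 3, 0, 0, 0, 0]
base 30 -52.5 47.5 -2.51
base 40 -52.2 47.4 -2.39
base 50 -52.1 47.1 -2.49
```

Request:
{"name": "step_arm", "arguments": {
  "motion": [
    [2,0,-0.04,0.06,0],
    [2,-0.2,-0.04,0.06,0],
    [2,-0.4,-0.04,0.06,0],
    [2,-0.6,-0.04,0.06,0],
    [2,-0.8,-0.04,0.06,0],
    [2,-1.0,-0.04,0.06,0],
    [2,-1.2,-0.04,0.06,0],
    [2,-1.2,-0.04,0.06,0]
  ]
}}

```text
time: 22.7
tool_pos: [0.5186, -0.0377, 0.0314]
tcp_rot: [0.351, -3.122, 0.001]
wrist_force: [-8.0, -1.8, 11.4]
width: 0.307
grip_force: 71.1
```

Request:
{"name": "step_arm", "arguments": {
  "motion": [
    [2,-0.2,0,0,0],
    [2,-0.4,0,0,0],
    [2,-0.6,0,0,0],
    [2,-0.6,0,0,0]
  ]
}}

```text
time: 23.1
tool_pos: [0.5244, -0.0364, 0.0314]
tcp_rot: [0.351, -3.122, 0.001]
wrist_force: [-7.7, -1.8, 10.5]
width: 0.304
grip_force: 71.1
```

```bash
python3 look.py
```

```text
F [-6.91 -1.   10.81] tau [-0.22  1.12  0.  ] [ 0.5244 -0.0364  0.0314] 0.31 23.15
bar ((-11.44499397277832, -0.002117156982421875), (31.81591033935547, 57.19902038574219), 89.81451416015625) 17.12914131792975 -48.12875186550432 rear-half y [[-15.5, 11.6], [-16.0, 15.7]]
bar slope deg 0.03
tongue rect ((25.2844181060791, -1.2918176651000977), (14.267149925231934, 17.967761993408203), 0.4595761001110077) z 51.31565537550783 end 32.46505050301551
bar y hist [0, 0, 8, 14, 15, 10, 10, 14, 14, 12, 15, 11, 10, 11, 13, 12, 16, 13, 13, 13, 13, 12, 16, 16, 12, 10, 12, 12, 11, 12, 1, 0, 0, 0, 0]
base 30 -50.6 48.6 -1.01
base 40 -50.8 48.4 -1.19
base 50 -50.9 48.5 -1.2
base 60 -51.2 48.2 -1.47
base 70 -50.4 48.2 -1.11
```

Request:
{"name": "step_arm", "arguments": {
  "motion": [
    [2,-0.2,0.03,0,0],
    [2,-0.4,0.05,0,0],
    [2,-0.6,0.05,0,0],
    [2,-0.8,0.05,0,0],
    [2,-1.0,0.05,0,0],
    [2,-1.2,0.05,0,0],
    [2,-1.4,0.05,0,0],
    [2,-1.5,0.05,0,0],
    [2,-1.6,0.05,0,0],
    [2,-1.6,0.05,0,0]
  ]
}}

```text
time: 24.15
tool_pos: [0.5396, -0.0325, 0.0315]
tcp_rot: [0.351, -3.121, 0.001]
wrist_force: [-7.7, -1.2, 11.4]
width: 0.306
grip_force: 71.1
```

Request:
{"name": "step_arm", "arguments": {
  "motion": [
    [2,-0.1,0,0,0],
    [2,-0.2,0,0,0],
    [2,-0.2,0,0,0]
  ]
}}

```text
time: 24.45
tool_pos: [0.5416, -0.032, 0.0315]
tcp_rot: [0.35, -3.121, 0.001]
wrist_force: [-7.0, -1.6, 11.8]
width: 0.309
grip_force: 71.1
```

```bash
python3 look.py
```

```text
F [-7.73 -0.84 10.8 ] tau [-0.24  1.26  0.  ] [ 0.5416 -0.032   0.0315] 0.306 24.5
bar ((-11.47603988647461, 0.07282257080078125), (31.979875564575195, 57.00113296508789), 89.82988739013672) 17.037910734235048 -48.11162014734049 rear-half y [[-15.5, 12.1], [-16.0, 16.0]]
bar slope deg 0.14
tongue rect ((33.95832061767578, -1.6911468505859375), (31.80802345275879, 18.0288028717041), 0.5022181272506714) z 51.5330597141726 end 49.919550602925774
bar y hist [0, 0, 8, 15, 14, 14, 15, 13, 11, 12, 20, 13, 13, 14, 13, 13, 14, 20, 13, 14, 12, 12, 16, 16, 16, 12, 13, 14, 12, 12, 1, 0, 0, 0, 0]
base 30 -51.4 47.8 -1.8
base 40 -51.5 47.8 -1.86
base 50 -51.3 47.8 -1.74
base 60 -51.3 47.5 -1.92
base 70 -50.5 47.4 -1.52
base 80 -51.2 48.1 -1.58
```

Request:
{"name": "step_arm", "arguments": {
  "motion": [
    [2,-0.05,0,0,0],
    [2,-0.1,0,0,0],
    [2,-0.1,0,0,0]
  ]
}}

```text
time: 24.8
tool_pos: [0.5425, -0.0318, 0.0315]
tcp_rot: [0.351, -3.121, 0.001]
wrist_force: [-8.1, -1.6, 11.7]
width: 0.308
grip_force: 71.1
```

Request:
{"name": "step_arm", "arguments": {
  "motion": [
    [2,-0.04,0,0,0],
    [2,-0.04,0,0,0]
  ]
}}

```text
time: 25.0
tool_pos: [0.5428, -0.0318, 0.0315]
tcp_rot: [0.35, -3.121, 0.001]
wrist_force: [-7.2, -1.9, 11.4]
width: 0.304
grip_force: 71.1
```

Request:
{"name": "step_arm", "arguments": {
  "motion": [
    [2,-0.04,0,0,0],
    [2,-0.04,0,0,0]
  ]
}}

```text
time: 25.2
tool_pos: [0.5428, -0.0317, 0.0314]
tcp_rot: [0.35, -3.12, 0.001]
wrist_force: [-8.5, -2.4, 13.0]
width: 0.306
grip_force: 71.2
```

Request:
{"name": "step_arm", "arguments": {
  "motion": [
    [2,-0.05,0,0,0],
    [2,-0.05,0,0,0]
  ]
}}

```text
time: 25.4
tool_pos: [0.5429, -0.0317, 0.0312]
tcp_rot: [0.351, -3.119, 0.002]
wrist_force: [-9.3, -2.7, 13.0]
width: 0.303
grip_force: 71.2
```

```bash
python3 look.py|head -4
```

```text
F [-9.81 -2.18 12.6 ] tau [-0.44  1.5   0.02] [ 0.5429 -0.0317  0.0313] 0.305 25.45
bar ((-11.483144760131836, 0.07491493225097656), (31.891916275024414, 57.002349853515625), 89.70264434814453) 17.041758095566518 -48.089275489508196 rear-half y [[-15.5, 12.1], [-15.9, 15.5]]
bar slope deg 0.16
tongue rect ((34.71752166748047, -1.796621322631836), (18.010528564453125, 33.2879638671875), 89.98666381835938) z 51.28657077287757 end 51.363068138654334
```

Bar B has reached its stop, about 30 mm inside like bar A. I'll ease off, let it up to the lips, release and retreat.

Request:
{"name": "step_arm", "arguments": {
  "motion": [
    [2,0.06,0,-0.06,0],
    [2,0.06,0,-0.14,0],
    [2,0.06,0,-0.22,0],
    [2,0.06,0,-0.22,0]
  ]
}}

```text
time: 25.85
tool_pos: [0.5429, -0.0317, 0.0333]
tcp_rot: [0.35, -3.121, 0.001]
wrist_force: [-7.1, -0.6, 9.9]
width: 0.304
grip_force: 70.8
```

Request:
{"name": "step_arm", "arguments": {
  "motion": [
    [3.5,0,0,0,0],
    [4.5,0,0,0,0],
    [5.5,0,0,0,0],
    [5.5,0,0,0,0],
    [5.5,0,0,0,0],
    [5.5,0,0,-1,0],
    [5.5,0,0,-3,0],
    [5.5,1,0,-6,0],
    [5.5,3,0,-9,0],
    [5.5,5,0,-11,0],
    [5.5,5,0,-11,0],
    [5.5,5,0,-11,0]
  ]
}}

```text
time: 27.05
tool_pos: [0.4954, -0.0422, 0.1426]
tcp_rot: [-0.349, 3.12, -0.001]
wrist_force: [-0.4, 0.8, -0.4]
width: 0.637
grip_force: 0.0
```

```bash
python3 home.py
python3 - <<'E'
from h import *
im,d,K,k,T=cam('wrist');cv2.imwrite('pics/end.png',cv2.resize(im[100:330,170:340,::-1],None,fx=2.6,fy=2.6))
P=cloud(d,K,k,T);H=P[...,2]*1000
u=np.array([.9755,.2199]);n=np.array([-u[1],u[0]])
a=(P[...,:2]-[.5378,-.0322])@u*1000;b=(P[...,:2]-[.5378,-.0322])@n*1000
m=(abs(b+2)<4)
for x in range(-18,-6): 
    q=H[m&(abs(a-x)<.5)&(H>40)];print(x,len(q),np.percentile(q,[5,50,95]).round(1) if len(q) else '')
E
```

```text
rear edge -11.4 [np.float64(-11.1), np.float64(-11.4), np.float64(-11.6), np.float64(-11.3), np.float64(-10.9), np.float64(-11.5), np.float64(-11.5), np.float64(-11.4), np.float64(-11.6), np.float64(-11.3), np.float64(-11.4), np.float64(-11.3), np.float64(-11.4)] 82.6
tongue end -46.0 [np.float64(-45.8), np.float64(-46.0), np.float64(-46.0), np.float64(-45.8), np.float64(-45.8), np.float64(-46.0), np.float64(-46.1), np.float64(-46.0)] 54.7
lip front 22.4 [np.float64(22.6), np.float64(22.4), np.float64(23.9), np.float64(22.0), np.float64(22.2)] 87.4
bar sides [(-8, np.float64(-16.5), np.float64(10.8)), (0, np.float64(-16.7), np.float64(10.9)), (8, np.float64(-15.9), np.float64(11.0)), (16, np.float64(-16.0), np.float64(11.1))]
-18 10 [53.8 54.7 55.4]
-17 8 [54.2 54.6 55.5]
-16 10 [53.5 55.2 55.6]
-15 8 [54.  54.8 55.3]
-14 10 [53.9 54.8 55.7]
-13 8 [54.3 54.9 55.5]
-12 16 [54.  55.8 82.3]
-11 111 [54.6 68.6 81.8]
-10 14 [67.8 82.3 83.3]
-9 12 [81.8 82.7 83.3]
-8 10 [82.1 82.8 83.4]
-7 10 [82.  82.7 83.6]
```

View pics/end.png

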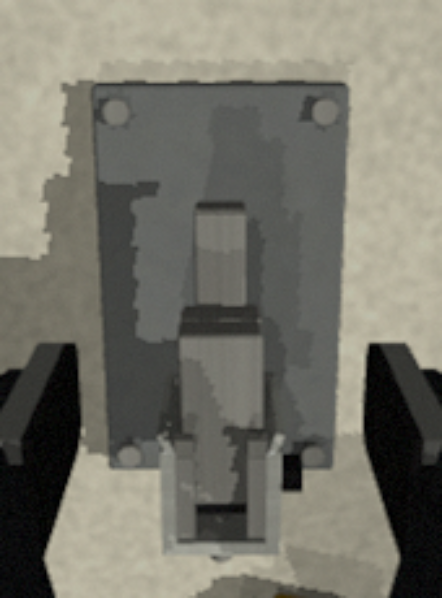

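Both bars are stacked square under the lips. Their rear ends are flush at about (180..262, 310..335), the top rear edge is in the same place as bar A's was, and the tongue is down 28 mm. Handing in.

```bash
python3 -c "
from h import *
print(bot.finish_job())"
```

```text
the job is handed in; nothing more can be done
None
```

Both bars are loaded in the magazine, stacked square under the lips and pressed home to the rear stop, and the job was handed in after about 27 s; no verdict came back.

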